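# Load the fresh cell into the sprung bench holder

### The job

Load the fresh green cell into the bench cell holder: put its flat bare-steel end under the hoop and push it gently against the coil spring contact, then, with the spring held back, lower the orange button end in behind the low brass end contact, so that the cell lies level and fully down in its rails, held by the spring. Do not force the holder or drive the spring solid, and leave the spent black cell and the stock on the tiled shelf where they are.

Things in the scene. Friction and masses are not known exactly. Their poses are not given: they have to be found in the camera images.
- holder: Bench cell holder, fixed: black base plate 176 x 70 x 8 mm (x -82 to +94), origin on the table, x along it towards the spring, z up. On it a grey carriage 30 mm wide, top 18 mm above the table, clamped up to 12 mm back or forward along x; how far is not reported: find it by feel or sight. It stays put in normal use. The _mid points are for the middle place and do not follow it.
- seat_mid (a point): Carriage in its middle place (else shifted along holder x): centre of the fully seated cell, 40 mm above the table. Two white V rails carry it at that height on the centre line. Rails and carriage are narrower than the cell, so fingers can reach down beside it to the base plate, 8 mm above the table.
- lip_mid (a point): Carriage in its middle place: top of the inner face of the low brass end contact, a wall 4 mm thick, 30 mm wide, top 39 mm above the table (15.5 mm above the underside of a seated cell). 50 mm on the -x side of the holder's origin.
- spring_mid (a point): Carriage in its middle place: centre of the relaxed spring contact's face, a copper disc 12 mm across, 40 mm above the table, 86 mm from the end contact (cell 91 mm: it stays pressed 5 mm). Coil spring behind it: starts to give at 2 N, then 0.8 N per mm, solid after 10.5 mm (10 N); damped, so push slowly.
- hoop_mid (a point): Carriage in its middle place: middle of the underside of a steel hoop's bar, 64.5 mm above the table (bar 6 mm along x, 4 mm high, 41 mm clear between its posts). It keeps a level cell from being lowered in: the flat end goes in under it, button end raised (about 0.3 rad does). Spring block beyond it, 21 to 35 mm farther along x, top 58 mm.
- fresh_cell: Fresh cell, green wrapper, cylinder 33 mm across, 91 mm long, about 200 g. Origin at its centre, x along it towards the flat end. Bare steel band 12 mm long at the flat end, orange band 10 mm long at the button end (button flush). Starts level on a wooden V stand 30 mm wide, 56 mm long, axis 34 mm above the table. Goes in with its x along the holder's x. Which of the two stands holds it varies.
- fresh_flat (a point): Centre of the fresh cell's flat end face (the end that goes against the spring).
- fresh_button (a point): Centre of the fresh cell's button end face (the end that goes behind the brass end contact).
- spent_cell: Spent cell, same form with a black wrapper, lying on a like stand. Bystander: leave in place. Origin at its centre, x along it.
- tiller_grip: Black tiller grip, 130 mm long, lying on the 45 mm high tiled shelf at the back of the table. Bystander. Origin on its underside.
- washer_tin_a: Copper washer tin, 67 mm across, 30 mm high, on the tiled shelf. Bystander. Origin centre of underside.
- washer_tin_b: Second copper washer tin, same size, on the tiled shelf. Bystander. Origin centre of underside.
- throttle_cam: Steel throttle cam, 76 mm long, 18 mm high, flat on the tiled shelf. Bystander. Origin under its hub.
- trim_pin: Rusty iron trim pin, 116 mm long, on the tiled shelf. Bystander. Origin under its middle.
Things that resemble listed ones, but are neither listed nor needed, are in the scene too. Several things have the shape of the fresh_cell; the one meant has the colours described above.

How it is judged:
By the outcome, as a careful person would: the job done as asked, in the order asked, and still so for the second after the job is handed in, with the robot touching nothing.
It also fails if it takes over 54 s, if anything falls off the work surface, if the arm or the gripper's body presses on something with over 40 N, if the wrist force passes 120 N, or if a joint passes its speed limit or range.

### The arm

A 7-joint arm with a two-finger parallel gripper is mounted at the origin on the work surface. World frame = base frame: x ahead of the robot, y to its left, z up, the work surface at z = 0. Lengths are in m, angles in rad, forces in N, time in s.
With the tool pointing down it reaches from about 0.425 to 0.875 m from the base axis. Payload 4.7 kg.
Tool frame: the origin (TCP) lies at the very end of the fingers, on their centre line; the grasp point (between the pads) lies 19 mm behind it (grip_point_offset is the distance from the TCP to the grasp point, in m); x points along the fingers, z is the direction in which the jaws open and shut, and the axes are right-handed (so a half turn about x gives the same grasp; the last joint's range is limited). The gripper opens to 87 mm and grips with 3 to 60 N. Pads are 19 mm wide; open, the fingers measure 117 mm over their backs; the gripper's body (75 mm by 190 mm) begins 51 mm behind the grasp point.
Start: joints at [1.213, 0.321, -0.07, 1.45, 0.023, 1.371, -0.057], TCP at [0.236, -0.606, 0.223] pointing down, gripper open.
Joint ranges: [-2.86, 2.86], [-0.3, 2.09], [-1.38, 1.24], [0.06, 2.45], [-1.56, 4.7], [0.09, 2.05], [-2.69, 2.69]. Speed limits (rad/s): [2.57, 2.57, 3.14, 3.14, 3.14, 3.14, 3.14].

### API

Orientations are given as a rotation vector (axis times angle).
In Python, from bench import get_state, get_image, calibration, close_job, grip_point_offset gives the robot as it stands.
- The arm moves only by the tool play_rows, never from a script. Its argument "targets" is a list of rows, each an object with "claw": the closure, from 0 (fully open) to 1 (shut); "linear": the shift along the tool's x, y, z as a fraction of full scale, a list of three; "rotation": the turn, a rotation vector about the tool's x, y, z as a fraction of full scale, a list of three. In form: [{"claw": claw, "linear": [x, y, z], "rotation": [wx, wy, wz]}, ...]. A call has 1 to 10 rows; each row shifts and turns the pose as measured when the row begins, along the tool's axes as they then stand; what a row does not reach is not made up. Full scale, the value 1, is 2.5 cm for a shift and 90 degrees for a turn. A row lasts 1/12 s, in which the tool goes at most 41.7 mm and 7.16 degrees, less where a joint would pass 70% of its speed; a pose out of reach is approached as far as the arm can. A call with a number of a shift or a turn outside -1 to 1 is refused whole. A call with a gripper value outside its range is refused whole. The fingers move at their own pace and stop on an object; "newtons" is the grip in N (left out, the last holds). Time passes only in rows, so rows that do not move let the fingers close. It gives the time, the measured TCP pose, the force and the opening at its end, in the units of the state.
- get_state(): the state, without advancing time (a new reading comes with each control period).
- get_image(name): name is "scene" or "top" or "wrist"; returns the picture (400x640x3 uint8, blue, green, red); there is no depth.
- calibration(name): a dict with "fx", "fy", "cx", "cy" (pixels), "rvec" (rotation vector, rad) and "tvec" (3), from world to camera coordinates, as OpenCV has them; the wrist camera has in their place "hand_eye" (4x4, takes a point from camera to tool coordinates, whose origin is the TCP and whose axes are the tool frame's). Camera axes: x right, y down, z forward; pixel columns grow to the right and rows downward; lengths in m; the calibration is good to about 2 mm. A picture is of the moment at which its call begins: read the wrist's pose just before it. calibration takes no time and is no camera call.
- close_job(): hands the job in, once; it reports no verdict.
The state is a dict: "time": time; "joint_positions": joint angles; "qd": joint speeds; "joint_torque": joint torques, N m; "position": TCP position; "tool_rot": TCP orientation; "ft_force": force on the tool from outside, world axes, zero at the start; "torque": the same for the moment, N m; "grip_width": opening from 0.0 (shut) to 1.0 (fully open).
Only numpy, scipy, OpenCV 4.12 (cv2) and the standard library are available. Lean on these libraries where they do the work, as an engineer would, in place of code of your own. Each camera call takes 0.05 s, during which the arm holds its last target. There are 200 camera calls.

## Working session

There is one attempt and no reset: what is moved stays moved. The work goes in short steps, Python scripts to look and compute and a tool call to move; the robot and the scene stay as the last step left them, time stands still between calls to the robot, and variables do not carry over. Pictures are saved under pics/ and viewed, about 8 in all and at most 12, crops included, and the job is handed in when it is done.

Besides the shell and the picture viewer there is one more tool, called in YAML: its name, and indented under it one key for each argument. play_rows: Moves the arm, as the interface text tells. Shift numbers are shares of 2.5 cm and turn numbers shares of 90 degrees, none past 1 either way. Its arguments: {"type":"object","properties":{"targets":{"type":"array"},"newtons":{"type":"number"}},"required":["targets"]}

```bash
mkdir -p pics; ls; python3 - <<'E'
from bench import *
import cv2,numpy as np
s=get_state(); print(s); print(grip_point_offset)
for n in("scene","top"):
    im=get_image(n); cv2.imwrite(f"pics/{n}0.png",im); print(n,calibration(n))
print(calibration("wrist"))
E
```

```text
pics
{'time': 0.0, 'joint_positions': array([ 1.2131321 ,  0.32178738, -0.07011866,  1.45168966,  0.02258502,
        1.37079145, -0.05690239]), 'qd': array([-0.00015616, -0.00098749,  0.0002789 ,  0.00135781, -0.00071062,
       -0.0003856 , -0.00011213]), 'joint_torque': array([ 4.48967503e-04, -4.91286993e+01, -4.03566342e-01, -3.12529993e+01,
       -6.39283005e-02,  4.38176352e-02,  1.83660800e-04]), 'position': array([ 0.23589354, -0.60508442,  0.22147755]), 'tool_rot': array([ 0.93213654,  1.36410899, -0.93048015]), 'ft_force': array([ 0.4530868 ,  0.32701866, -0.02773633]), 'torque': array([-0.02456578, -0.03458613,  0.03430913]), 'grip_width': 0.9930873887726238}
0.0187
scene {'fx': 379.154912477565, 'fy': 379.154912477565, 'cx': 313.44250238788993, 'cy': 201.39940147619907, 'rvec': array([ 1.49713793,  2.01220849, -0.85403728]), 'tvec': array([ 0.20805417, -0.30939212,  1.32651478])}
top {'fx': 410.482166813636, 'fy': 410.482166813636, 'cx': 323.11587555571003, 'cy': 199.56102348102203, 'rvec': array([ 2.16427744, -2.16678093,  0.13034031]), 'tvec': array([-0.04980569,  0.56847756,  1.0297097 ])}
{'fx': 310.8555848663947, 'fy': 310.8555848663947, 'cx': 323.02079853396936, 'cy': 198.28958186612766, 'hand_eye': array([[ 6.78787743e-05, -2.59625715e-01,  9.65709316e-01,
        -1.62303144e-01],
       [ 5.96858763e-04, -9.65709136e-01, -2.59625709e-01,
         7.08613545e-02],
       [ 9.99999820e-01,  5.94015143e-04,  8.94087308e-05,
         2.45499970e-04],
       [ 0.00000000e+00,  0.00000000e+00,  0.00000000e+00,
         1.00000000e+00]])}
```

View pics/scene0.png

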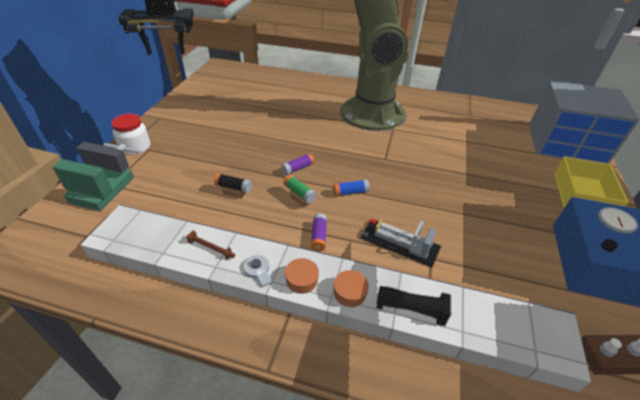

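View pics/top0.png

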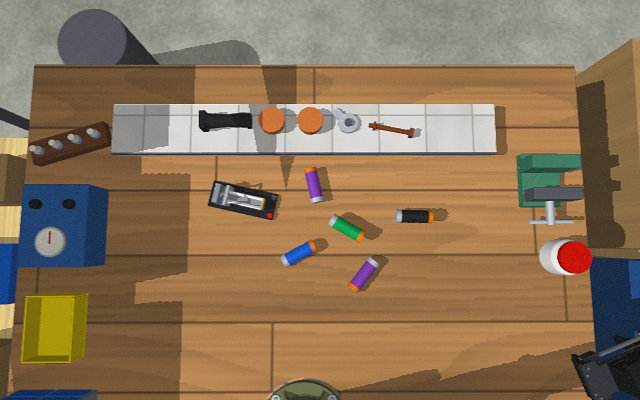

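Both views show one green cell, top (347,227), with steel at (333,218) and orange at (361,236). The look-alikes are blue (298,253), purple (314,184), purple (364,273) and black spent (414,216). Only the green one fits the description. The holder is at top (243,199). Next is one enlarged crop to confirm.

```bash
cat > h.py <<'E'
import numpy as np,cv2
from scipy.spatial.transform import Rotation as R
from bench import *
def ray(n,uv,st=None):
    c=calibration(n); uv=np.atleast_2d(uv).astype(float)
    d=np.c_[(uv[:,0]-c["cx"])/c["fx"],(uv[:,1]-c["cy"])/c["fy"],np.ones(len(uv))]
    if n=="wrist":
        T=np.eye(4);T[:3,:3]=R.from_rotvec(st["tool_rot"]).as_matrix();T[:3,3]=st["position"]
        T=T@c["hand_eye"];return T[:3,3],d@T[:3,:3].T
    M=R.from_rotvec(c["rvec"]).as_matrix();return -M.T@c["tvec"],d@M
def plane(n,uv,z,st=None):
    o,d=ray(n,uv,st);return o+d*((z-o[2])/d[:,2])[:,None]
def proj(n,P,st=None):
    c=calibration(n);P=np.atleast_2d(P)
    if n=="wrist":
        T=np.eye(4);T[:3,:3]=R.from_rotvec(st["tool_rot"]).as_matrix();T[:3,3]=st["position"]
        T=np.linalg.inv(T@c["hand_eye"]);q=P@T[:3,:3].T+T[:3,3]
    else: q=P@R.from_rotvec(c["rvec"]).as_matrix().T+c["tvec"]
    return np.c_[c["fx"]*q[:,0]/q[:,2]+c["cx"],c["fy"]*q[:,1]/q[:,2]+c["cy"]]
E
python3 - <<'E'
from h import *
t=cv2.imread("pics/top0.png");s=cv2.imread("pics/scene0.png")
a=cv2.resize(t[170:250,200:300],(500,400),interpolation=cv2.INTER_CUBIC)
b=cv2.resize(s[205:275,350:450],(500,350),interpolation=cv2.INTER_CUBIC)
c=cv2.resize(t[205:250,320:375],(300,245),interpolation=cv2.INTER_CUBIC)
d=cv2.resize(s[165:210,275:325],(300,270),interpolation=cv2.INTER_CUBIC)
o=np.zeros((600,800,3),np.uint8)
a=cv2.resize(a,(400,320));o[:320,:400]=a;o[320:600,:400]=cv2.resize(b,(400,280));o[:245,450:750]=c;o[300:570,450:750]=d
cv2.imwrite("pics/crop1.png",o)
g=cv2.cvtColor(t,cv2.COLOR_BGR2HSV)
m=cv2.inRange(g,(45,90,50),(80,255,255));m[:, :320]=0;m[:,375:]=0;m[:205]=0;m[250:]=0
p=cv2.findNonZero(m);r=cv2.minAreaRect(p);print(r)
print("green c",plane("top",r[0],.034))
print("ends",plane("top",[(333,218),(361.5,236.5)],.034))
print("holder corners",plane("top",[(214,179),(280,193),(275,220),(208,206)],.008))
print("spent",plane("top",(414,216),.034))
st=get_state();print(R.from_rotvec(st["tool_rot"]).as_matrix().round(3))
E
```

```text
((346.6087951660156, 227.8134765625), (26.633180618286133, 12.452811241149902), 30.256441116333008)
green c [[ 0.49526307 -0.1106114   0.034     ]]
ends [[ 0.52050997 -0.0758024   0.034     ]
 [ 0.47301143 -0.14856385  0.034     ]]
holder corners [[0.62651029 0.23947819 0.008     ]
 [0.58884313 0.06368155 0.008     ]
 [0.51720625 0.0760821  0.008     ]
 [0.55438127 0.25321605 0.008     ]]
spent [[ 0.52544385 -0.2845367   0.034     ]]
[[-0.001  0.932  0.363]
 [ 0.002  0.363 -0.932]
 [-1.    -0.    -0.002]]
```

View pics/crop1.png

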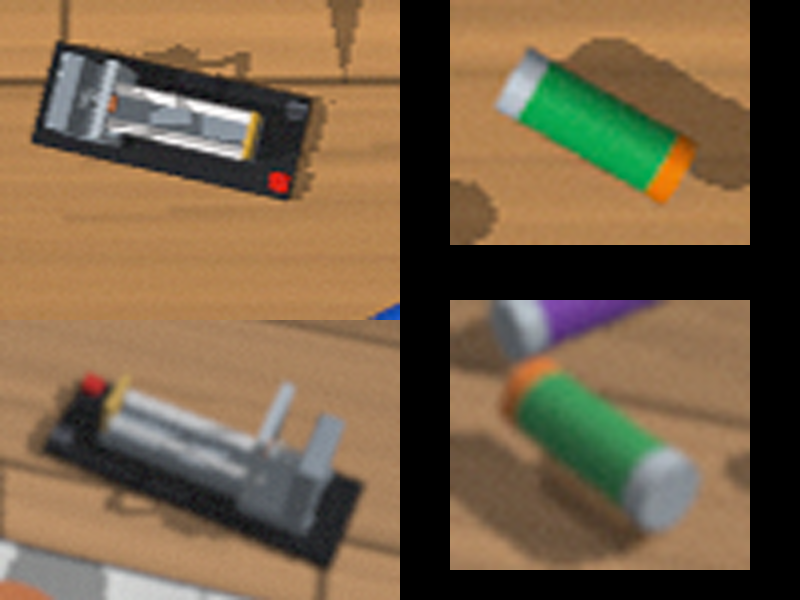

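The crop confirms it: green wrapper, steel end upper left, orange end lower right. In the holder, the hoop and spring are at the left (+y) end and brass is at the right. Moving towards the cell.

play_rows:
  targets:
    - {"claw":0,"linear":[0,1,-0.87],"rotation":[0,0,0]}
    - {"claw":0,"linear":[0,1,-0.87],"rotation":[0,0,0]}
    - {"claw":0,"linear":[0,1,-0.87],"rotation":[0,0,0]}
    - {"claw":0,"linear":[0,1,-0.87],"rotation":[0,0,0]}
    - {"claw":0,"linear":[0,1,-0.87],"rotation":[0,0,0]}
    - {"claw":0,"linear":[0,1,-0.87],"rotation":[0,0,0]}
    - {"claw":0,"linear":[0,1,-0.87],"rotation":[0,0,0]}
    - {"claw":0,"linear":[0,1,-0.87],"rotation":[0,0,0]}
    - {"claw":0,"linear":[0,1,-0.87],"rotation":[0,0,0]}
    - {"claw":0,"linear":[0,1,-0.87],"rotation":[0,0,0]}

```text
time: 0.93
position: [0.3876, -0.3058, 0.2141]
tool_rot: [0.945, 1.368, -0.948]
ft_force: [-0.1, 0.2, 0.2]
grip_width: 1.0
```

play_rows:
  targets:
    - {"claw":0,"linear":[0.4,1,-0.83],"rotation":[0,0,0]}
    - {"claw":0,"linear":[0.4,1,-0.83],"rotation":[0,0,0]}
    - {"claw":0,"linear":[0.4,1,-0.83],"rotation":[0,0,0]}
    - {"claw":0,"linear":[0.4,1,-0.83],"rotation":[0,0,0]}
    - {"claw":0,"linear":[0.4,1,-0.83],"rotation":[0,0,0]}
    - {"claw":0,"linear":[0.4,1,-0.83],"rotation":[0,0,0]}
    - {"claw":0,"linear":[0.4,0.6,-0.4],"rotation":[-0.079,0,0]}
    - {"claw":0,"linear":[0,0,0],"rotation":[-0.079,0,0]}
    - {"claw":0,"linear":[0,0,0],"rotation":[-0.079,0,0]}
    - {"claw":0,"linear":[0,0,0],"rotation":[-0.079,0,0]}

```text
time: 1.77
position: [0.4998, -0.1001, 0.1387]
tool_rot: [0.559, 1.512, -0.555]
ft_force: [-0.0, 0.9, -0.4]
grip_width: 0.997
```

```bash
cat >> h.py <<'E'
def togo(grip,yaw,tilt=0,st=None):
    """shift/turn units to bring the grasp point to grip, tool y along yaw (deg) pitched down by tilt (rad)"""
    st=st or get_state();M=R.from_rotvec(st["tool_rot"])
    a=np.radians(yaw);y=np.array([np.cos(a),np.sin(a),0]);x=np.array([0,0,-1.]);z=np.cross(x,y)
    T=R.from_matrix(np.c_[x,y,z])*R.from_rotvec([0,0,-tilt])
    g=st["position"]-M.as_matrix()[:,0]*grip_point_offset
    Y=M.as_matrix()[:,1];print("t",round(st["time"],2),"grip",g.round(4),"yaw",np.degrees(np.arctan2(Y[1],Y[0])).round(2),"tilt",np.arcsin(-Y[2]).round(4),"F",st["ft_force"].round(2),"w",round(st["grip_width"]*87,1))
    tcp=np.array(grip)+T.as_matrix()[:,0]*grip_point_offset
    print("lin(units, sum)",(M.inv().apply(tcp-st["position"])/.025).round(3),"rot",((M.inv()*T).as_rotvec()/(np.pi/2)).round(4))
E
python3 - <<'E'
from h import *
st=get_state();im=get_image("wrist");cv2.imwrite("pics/w1.png",im)
togo([.496,-.111,.034],57,0,st)
print(proj("wrist",[.496,-.111,.034],st))
h=cv2.cvtColor(im,cv2.COLOR_BGR2HSV)
m=cv2.inRange(h,(45,90,40),(80,255,255));m=cv2.morphologyEx(m,cv2.MORPH_OPEN,np.ones((5,5)))
c=max(cv2.findContours(m,0,2)[0],key=cv2.contourArea);r=cv2.minAreaRect(c);b=cv2.boxPoints(r);print(r)
P=plane("wrist",b,.034,st);print(P.round(4));print([ (np.linalg.norm(P[i]-P[i-1]).round(4),np.degrees(np.arctan2(*(P[i]-P[i-1])[1::-1])).round(2)) for i in range(4)])
E
```

```text
t 1.77 grip [ 0.5    -0.1002  0.1574] yaw 49.29 tilt 0.0018 F [-0.01  0.89 -0.43] w 86.7
lin(units, sum) [ 4.934 -0.422  0.239] rot [-0.0857 -0.0089  0.0006]
[[329.10450277 208.57973638]]
((327.052001953125, 213.03599548339844), (77.54683685302734, 36.58207321166992), 79.69515228271484)
[[ 0.4961 -0.0745  0.034 ]
 [ 0.5237 -0.0905  0.034 ]
 [ 0.4874 -0.1539  0.034 ]
 [ 0.4576 -0.1372  0.034 ]]
[(np.float64(0.0736), np.float64(58.48)), (np.float64(0.0319), np.float64(-30.08)), (np.float64(0.073), np.float64(-119.8)), (np.float64(0.0342), np.float64(150.86))]
```

View pics/w1.png

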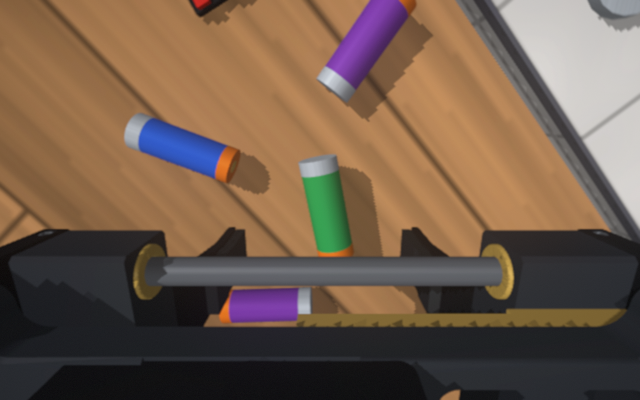

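The green cell's flat end is at (319,163) and its button end at (336,252), partly behind the gripper bar. It measures 73 x 33 mm at the given height (true 69 x 33) and yaw is about 59°. The grasp is clear of the purple cell.

```bash
python3 - <<'E'
from h import *
togo([.4935,-.112,.034],59)
E
```

```text
t 1.82 grip [ 0.4999 -0.1003  0.1574] yaw 49.59 tilt 0.0019 F [-0.61  0.04 -0.4 ] w 87.1
lin(units, sum) [ 4.934 -0.51   0.19 ] rot [-0.1046 -0.0091  0.0005]
```

play_rows:
  targets:
    - {"claw":0,"linear":[0.3,-0.2,0.1],"rotation":[-0.05,-0.005,0]}
    - {"claw":0,"linear":[0.7,-0.2,0.1],"rotation":[-0.045,-0.004,0]}
    - {"claw":0,"linear":[0.9,-0.1,0],"rotation":[-0.02,0,0]}
    - {"claw":0,"linear":[0.8,0,0],"rotation":[0,0,0]}
    - {"claw":0,"linear":[0.7,0,0],"rotation":[0,0,0]}
    - {"claw":0,"linear":[0.5,0,0],"rotation":[0,0,0]}
    - {"claw":0,"linear":[0,0,0],"rotation":[0,0,0]}

```text
time: 2.4
position: [0.4956, -0.1152, 0.0375]
tool_rot: [0.417, 1.528, -0.421]
ft_force: [-0.6, 1.0, -0.9]
grip_width: 0.998
```

```bash
python3 - <<'E'
from h import *
togo([.4935,-.112,.034],59)
E
```

```text
t 2.4 grip [ 0.4955 -0.1152  0.0562] yaw 59.34 tilt 0.0017 F [-0.64  0.99 -0.89] w 86.8
lin(units, sum) [ 0.888  0.071 -0.14 ] rot [0.0038 0.0016 0.0011]
```

play_rows:
  newtons: 25
  targets:
    - {"claw":0,"linear":[0.5,0.07,-0.14],"rotation":[0,0,0]}
    - {"claw":0,"linear":[0.4,0,0],"rotation":[0,0,0]}
    - {"claw":0,"linear":[0.05,0,0],"rotation":[0,0,0]}
    - {"claw":1,"linear":[0,0,0],"rotation":[0,0,0]}
    - {"claw":1,"linear":[0,0,0],"rotation":[0,0,0]}
    - {"claw":1,"linear":[0,0,0],"rotation":[0,0,0]}
    - {"claw":1,"linear":[0,0,0],"rotation":[0,0,0]}
    - {"claw":1,"linear":[0,0,0],"rotation":[0,0,0]}

```text
time: 3.07
position: [0.4956, -0.1139, 0.0162]
tool_rot: [0.424, 1.522, -0.429]
ft_force: [0.8, 1.1, 0.1]
grip_width: 0.707
```

```bash
python3 - <<'E'
from h import *
togo([.4935,-.112,.034],59)
E
```

```text
t 3.07 grip [ 0.4956 -0.1138  0.0349] yaw 58.81 tilt 0.0014 F [0.8  1.09 0.06] w 61.5
lin(units, sum) [ 0.033  0.021 -0.113] rot [-0.0021  0.0042  0.0009]
```

play_rows:
  targets:
    - {"claw":1,"linear":[0,0,0],"rotation":[0,0,0]}
    - {"claw":1,"linear":[0,0,0],"rotation":[0,0,0]}
    - {"claw":1,"linear":[0,0,0],"rotation":[0,0,0]}
    - {"claw":1,"linear":[0,0,0],"rotation":[0,0,0]}
    - {"claw":1,"linear":[0,0,0],"rotation":[0,0,0]}
    - {"claw":1,"linear":[0,0,0],"rotation":[0,0,0]}
    - {"claw":1,"linear":[0,0,0],"rotation":[0,0,0]}

```text
time: 3.65
position: [0.4933, -0.1123, 0.0168]
tool_rot: [0.424, 1.528, -0.429]
ft_force: [-1.3, -0.1, 1.6]
grip_width: 0.373
```

```bash
python3 - <<'E'
from h import *
togo([.4935,-.112,.034],59)
E
```

```text
t 3.65 grip [ 0.4933 -0.1123  0.0355] yaw 58.83 tilt 0.003 F [-1.25 -0.13  1.65] w 32.4
lin(units, sum) [ 0.058  0.016 -0.001] rot [-0.0018  0.001   0.0019]
```

Gripped at 32.4 mm. Lifting and carrying it to a viewing spot short of the holder.

play_rows:
  targets:
    - {"claw":1,"linear":[-0.4,0,0],"rotation":[0,0,0]}
    - {"claw":1,"linear":[-0.8,0,0],"rotation":[0,0,0]}
    - {"claw":1,"linear":[-1,0,0],"rotation":[0,0,0]}
    - {"claw":1,"linear":[-1,0,0],"rotation":[0,0,0]}
    - {"claw":1,"linear":[-1,0.3,0],"rotation":[-0.03,0,0]}
    - {"claw":1,"linear":[-0.8,0.6,0],"rotation":[-0.05,0,0]}
    - {"claw":1,"linear":[0,1,-0.2],"rotation":[-0.05,0,0]}
    - {"claw":1,"linear":[0,1,-0.2],"rotation":[-0.05,0,0]}
    - {"claw":1,"linear":[0,1,-0.2],"rotation":[-0.03,0,0]}
    - {"claw":1,"linear":[0,1,0],"rotation":[0,0,0]}

```text
time: 4.48
position: [0.5206, 0.0031, 0.1512]
tool_rot: [0.162, 1.561, -0.171]
ft_force: [0.3, -0.3, -1.8]
grip_width: 0.373
```

```bash
python3 - <<'E'
from h import *
togo([.556,.0837,.16],78)
E
```

```text
t 4.48 grip [0.5206 0.0032 0.1699] yaw 77.83 tilt 0.0056 F [ 0.33 -0.35 -1.83] w 32.4
lin(units, sum) [0.381 3.452 0.701] rot [-0.0019  0.0027  0.0036]
```

play_rows:
  targets:
    - {"claw":1,"linear":[0.1,0.9,0.2],"rotation":[0,0.003,0.004]}
    - {"claw":1,"linear":[0.1,0.9,0.2],"rotation":[0,0,0]}
    - {"claw":1,"linear":[0.1,0.9,0.2],"rotation":[0,0,0]}
    - {"claw":1,"linear":[0,0.7,0.1],"rotation":[0,0,0]}
    - {"claw":1,"linear":[0,0,0],"rotation":[0,0,0]}

```text
time: 4.9
position: [0.5575, 0.093, 0.1472]
tool_rot: [0.165, 1.56, -0.158]
ft_force: [-0.1, 0.1, -1.3]
grip_width: 0.375
```

```bash
python3 - <<'E'
from h import *
st=get_state();im=get_image("wrist");cv2.imwrite("pics/w2raw.png",im)
togo([.556,.0837,.16],78,0,st)
o=np.array([.5705,.1522,0]);a=np.radians(78);ex=np.array([np.cos(a),np.sin(a),0]);ey=np.array([-ex[1],ex[0],0])
P=lambda x,y,z:o+x*ex+y*ey+np.array([0,0,z])
for n,p in dict(lip=P(-.05,0,.039),pl1=P(-.082,.035,.008),pl2=P(-.082,-.035,.008),pl3=P(.094,-.035,.008),pl4=P(.094,.035,.008),spring=P(.036,0,.04)).items(): print(n,proj("wrist",p,st).round(0))
cv2.imwrite("pics/w2.png",cv2.resize(im[:260,130:530],(800,520),interpolation=cv2.INTER_CUBIC))
E
```

```text
t 4.9 grip [0.5574 0.0929 0.1659] yaw 78.24 tilt -0.0049 F [-0.08  0.11 -1.3 ] w 32.6
lin(units, sum) [ 0.235 -0.376  0.017] rot [ 0.0026  0.0026 -0.0031]
lip [[323. 185.]]
pl1 [[288. 209.]]
pl2 [[357. 209.]]
pl3 [[364.  16.]]
pl4 [[283.  15.]]
spring [[323.  82.]]
```

View pics/w2.png

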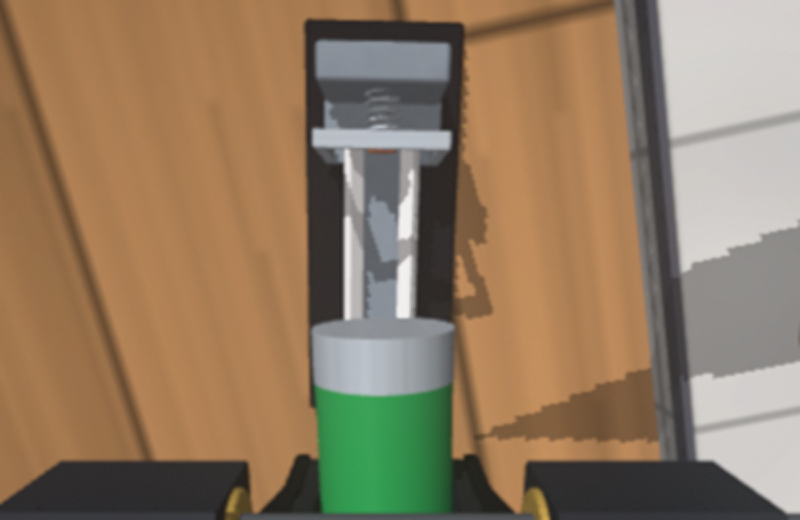

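The view shows the held cell's steel end at crop (383,330), the hoop bar at (312–450, 130–148), the spring and disc below it at (380,150), the block top at (315–450, 40–80), and the plate's far corners at (306,20) and (463,23). Everything lines up within a few mm. Converting these to holder coordinates.

```bash
python3 - <<'E'
from h import *
st=get_state()
f=lambda u,v:(u/2+130,v/2)
o=np.array([.5705,.1522,0]);a=np.radians(78);ex=np.array([np.cos(a),np.sin(a),0]);ey=np.array([-ex[1],ex[0],0])
def show(n,cam,uv,z):
    p=plane(cam,uv,z,st)[0];d=p-o;print(n,"world",p.round(4),"holder mm",(d@ex*1e3).round(1),(d@ey*1e3).round(1))
for n,uv,z in [("platefarL",(306,20),.008),("platefarR",(463,23),.008),("plateL y200",(308,200),.008),("plateL y400",(312,400),.008),("plateR y200",(459,200),.008),
 ("hoopL",(312,139),.0685),("hoopR",(450,139),.0685),("blkL",(315,41),.058),("blkR",(450,41),.058),("blkfrontM",(382,79),.058),
 ("railsM far",(381,160),.032),("railsM near",(380.5,310),.032),("disc",(381,151),.04),("cellflat top edge C",(383,320),.1659-.0015+.0165),("cellL",(313,330),.1644),("cellR",(454,330),.1644)]:
    show(n,"wrist",f(*uv),z)
show("top brass","top",(200+254/4,170+135/4),.039)
show("top hoop","top",(200+103/4,170+98/4),.0685)
t=cv2.imread("pics/top0.png");hv=cv2.cvtColor(t,cv2.COLOR_BGR2HSV)[180:225,240:280]
m=cv2.inRange(hv,(20,130,90),(32,255,255));p=cv2.findNonZero(m);print(len(p),p[:,0].mean(0)+[240,180])
show("brass mask","top",tuple(p[:,0].mean(0)+[240,180]),.037)
E
```

```text
platefarL world [0.5563 0.2531 0.008 ] holder mm 95.8 34.9
platefarR world [0.6226 0.2382 0.008 ] holder mm 95.0 -33.0
plateL y200 world [0.5397 0.1808 0.008 ] holder mm 21.5 36.1
plateL y400 world [0.519  0.0871 0.008 ] holder mm -74.4 36.8
plateR y200 world [0.6081 0.1665 0.008 ] holder mm 21.8 -33.8
hoopL world [0.5523 0.1967 0.0685] holder mm 39.8 27.1
hoopR world [0.6011 0.1866 0.0685] holder mm 40.0 -22.8
blkL world [0.5603 0.2304 0.058 ] holder mm 74.4 26.2
blkR world [0.6083 0.2204 0.058 ] holder mm 74.6 -22.8
blkfrontM world [0.5816 0.2132 0.058 ] holder mm 61.9 1.9
railsM far world [0.5759 0.1884 0.032 ] holder mm 36.6 2.3
railsM near world [0.5627 0.127  0.032 ] holder mm -26.2 2.4
disc world [0.5764 0.191  0.04  ] holder mm 39.2 2.3
cellflat top edge C world [0.5671 0.1426 0.1809] holder mm -10.1 1.3
cellL world [0.5501 0.1414 0.1644] holder mm -14.8 17.7
cellR world [0.5825 0.1346 0.1644] holder mm -14.7 -15.4
top brass world [0.557  0.1026 0.039 ] holder mm -51.3 2.9
top hoop world [0.5772 0.1932 0.0685] holder mm 41.5 1.9
22 [262.31818182 203.22727273]
brass mask world [0.5586 0.106  0.037 ] holder mm -47.7 2.1
```

```bash
cat >> h.py <<'E'
O=np.array([.5705,.1522,0]);A=np.radians(78);EX=np.array([np.cos(A),np.sin(A),0]);EY=np.array([-EX[1],EX[0],0])
def H(x,z,tilt,y=1.6):
    """togo with the grasp point in holder mm; prints holder coords, cell flat end (X,Z), force along holder"""
    st=get_state();M=R.from_rotvec(st["tool_rot"]).as_matrix();g=st["position"]-M[:,0]*grip_point_offset;d=(g-O)*1e3
    c=d+1.5*M[:,0];f=c+45.5*M[:,1];b=c-45.5*M[:,1]+16.5*M[:,0];F=st["ft_force"]
    print("gripH",(d@EX).round(2),(d@EY).round(2),d[2].round(2),"| flat",(f@EX).round(2),f[2].round(2),"| btn low corner",(b@EX).round(2),b[2].round(2),"| F",(F@EX).round(2),(F@EY).round(2),F[2].round(2))
    togo(O+EX*x/1e3+EY*y/1e3+np.array([0,0,z/1e3]),78,tilt,st)
E
python3 -c "
from h import *
H(-20,120,.25)"
```

```text
gripH -62.64 0.48 165.74 | flat -17.13 164.38 | btn low corner -108.08 147.59 | F 0.78 -0.12 -1.55
t 4.95 grip [0.557  0.091  0.1657] yaw 78.18 tilt -0.0032 F [ 0.28  0.74 -1.55] w 32.2
lin(units, sum) [ 1.811  1.513 -0.05 ] rot [ 0.0017  0.0026 -0.1612]
```

play_rows:
  targets:
    - {"claw":1,"linear":[0.2,0.5,-0.05],"rotation":[0,0.002,-0.06]}
    - {"claw":1,"linear":[0.3,0.6,0],"rotation":[0,0,-0.06]}
    - {"claw":1,"linear":[0.3,0.6,0],"rotation":[0,0,-0.045]}
    - {"claw":1,"linear":[0.3,0.3,0],"rotation":[0,0,0]}
    - {"claw":1,"linear":[0,0,0],"rotation":[0,0,0]}

```text
time: 5.37
position: [0.5687, 0.1237, 0.1141]
tool_rot: [-0.037, 1.578, -0.391]
ft_force: [0.8, -0.9, -2.1]
grip_width: 0.369
```

```bash
python3 -c "
from h import *
H(-20,80,.25)"
```

```text
gripH -23.17 -4.16 132.16 | flat 20.24 118.47 | btn low corner -71.83 127.06 | F -0.72 -0.92 -2.06
t 5.37 grip [0.5698 0.1287 0.1322] yaw 76.98 tilt 0.2724 F [ 0.75 -0.9  -2.06] w 32.1
lin(units, sum) [ 1.975  0.696 -0.247] rot [-0.0109  0.0011  0.0143]
```

play_rows:
  targets:
    - {"claw":1,"linear":[0.3,0.3,-0.12],"rotation":[-0.01,0,0.014]}
    - {"claw":1,"linear":[0.5,0.2,-0.1],"rotation":[0,0,0]}
    - {"claw":1,"linear":[0.5,0.15,-0.03],"rotation":[0,0,0]}
    - {"claw":1,"linear":[0.4,0,0],"rotation":[0,0,0]}
    - {"claw":1,"linear":[0,0,0],"rotation":[0,0,0]}
    - {"claw":1,"linear":[0,0,0],"rotation":[0,0,0]}

```text
time: 5.87
position: [0.564, 0.1207, 0.0666]
tool_rot: [-0.025, 1.58, -0.371]
ft_force: [0.5, 0.6, -2.3]
grip_width: 0.369
```

```bash
python3 -c "
from h import *
H(-20,60,.25)"
```

```text
gripH -27.52 -0.16 84.72 | flat 16.16 71.9 | btn low corner -76.07 78.66 | F 0.67 -0.39 -2.26
t 5.87 grip [0.5649 0.1253 0.0847] yaw 77.32 tilt 0.2525 F [ 0.53  0.58 -2.26] w 32.1
lin(units, sum) [ 0.882  0.539 -0.077] rot [-0.0073 -0.      0.0016]
```

play_rows:
  targets:
    - {"claw":1,"linear":[0.2,0.25,-0.06],"rotation":[-0.007,0,0.002]}
    - {"claw":1,"linear":[0.3,0.2,-0.03],"rotation":[0,0,0]}
    - {"claw":1,"linear":[0.3,0.1,0],"rotation":[0,0,0]}
    - {"claw":1,"linear":[0.1,0,0],"rotation":[0,0,0]}
    - {"claw":1,"linear":[0,0,0],"rotation":[0,0,0]}
    - {"claw":1,"linear":[0,0,0],"rotation":[0,0,0]}

```text
time: 6.37
position: [0.5645, 0.1283, 0.0397]
tool_rot: [-0.03, 1.58, -0.361]
ft_force: [0.6, -0.5, -1.3]
grip_width: 0.372
```

```bash
python3 -c "
from h import *
H(-15,54.5,.25)
st=get_state();im=get_image('scene');t=get_image('top');w=get_image('wrist')
o=np.zeros((600,800,3),np.uint8)
o[:280,:400]=cv2.resize(im[200:270,350:450],(400,280),interpolation=cv2.INTER_CUBIC)
o[:280,400:]=cv2.resize(t[165:235,205:305],(400,280),interpolation=cv2.INTER_CUBIC)
o[290:590,160:640]=cv2.resize(w[:260,110:526],(480,300))
cv2.imwrite('pics/chk1.png',o)
"
```

```text
gripH -20.01 0.94 57.8 | flat 23.72 45.14 | btn low corner -68.54 51.56 | F -0.41 -0.65 -1.29
t 6.37 grip [0.5654 0.1328 0.0578] yaw 77.89 tilt 0.2489 F [ 0.55 -0.54 -1.29] w 32.4
lin(units, sum) [ 0.079  0.226 -0.028] rot [-0.0012  0.0007 -0.0007]
```

View pics/chk1.png

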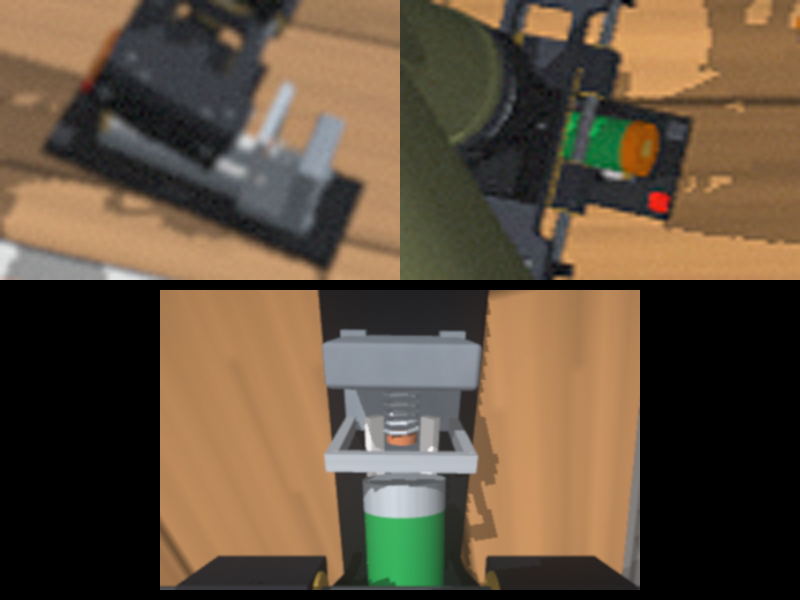

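The check view shows the cell centred under the hoop opening (cell column 403, hoop centre 401), with the copper disc ahead at (401,438) and the button end clear above the brass. Advancing.

play_rows:
  targets:
    - {"claw":1,"linear":[0.07,0.05,-0.03],"rotation":[0,0,0]}
    - {"claw":1,"linear":[0.04,0.1,0],"rotation":[0,0,0]}
    - {"claw":1,"linear":[-0.02,0.1,0],"rotation":[0,0,0]}
    - {"claw":1,"linear":[-0.02,0.1,0],"rotation":[0,0,0]}
    - {"claw":1,"linear":[0,0,0],"rotation":[0,0,0]}
    - {"claw":1,"linear":[0,0,0],"rotation":[0,0,0]}

```text
time: 7.02
position: [0.5667, 0.1376, 0.0371]
tool_rot: [-0.029, 1.578, -0.36]
ft_force: [-0.2, -0.1, -2.7]
grip_width: 0.374
```

```bash
python3 -c "
from h import *
H(-9,54.5,.25)"
```

```text
gripH -10.49 0.74 55.25 | flat 33.25 42.64 | btn low corner -59.02 48.95 | F -0.12 0.13 -2.69
t 7.02 grip [0.5676 0.1421 0.0552] yaw 77.83 tilt 0.2476 F [-0.15 -0.09 -2.69] w 32.5
lin(units, sum) [ 0.014  0.063 -0.037] rot [-0.0019  0.0024 -0.0015]
```

play_rows:
  targets:
    - {"claw":1,"linear":[0,0.03,-0.035],"rotation":[-0.002,0.002,0]}
    - {"claw":1,"linear":[-0.005,0.03,0],"rotation":[0,0,0]}
    - {"claw":1,"linear":[-0.005,0.03,0],"rotation":[0,0,0]}
    - {"claw":1,"linear":[-0.005,0.03,0],"rotation":[0,0,0]}
    - {"claw":1,"linear":[-0.005,0.03,0],"rotation":[0,0,0]}
    - {"claw":1,"linear":[-0.005,0.03,0],"rotation":[0,0,0]}
    - {"claw":1,"linear":[0,0,0],"rotation":[0,0,0]}

```text
time: 7.6
position: [0.5667, 0.1415, 0.0367]
tool_rot: [-0.032, 1.582, -0.36]
ft_force: [-0.3, -0.2, -1.4]
grip_width: 0.368
```

```bash
python3 -c "
from h import *
H(-5,54.5,.25)"
```

```text
gripH -6.66 1.51 54.8 | flat 37.06 42.11 | btn low corner -55.2 48.6 | F -0.23 0.3 -1.37
t 7.6 grip [0.5676 0.146  0.0548] yaw 78.0 tilt 0.2497 F [-0.35 -0.16 -1.37] w 32.0
lin(units, sum) [-0.005  0.067 -0.004] rot [-0.     -0.0001 -0.0002]
```

play_rows:
  targets:
    - {"claw":1,"linear":[-0.005,0.02,0],"rotation":[0,0,0]}
    - {"claw":1,"linear":[-0.005,0.02,0],"rotation":[0,0,0]}
    - {"claw":1,"linear":[-0.005,0.02,0],"rotation":[0,0,0]}
    - {"claw":1,"linear":[-0.005,0.02,0],"rotation":[0,0,0]}
    - {"claw":1,"linear":[0,0,0],"rotation":[0,0,0]}

```text
time: 8.02
position: [0.5667, 0.1415, 0.0366]
tool_rot: [-0.033, 1.583, -0.364]
ft_force: [-0.9, -1.2, -1.0]
grip_width: 0.369
```

```bash
python3 -c "
from h import *
H(-5,54.5,.25)"
```

```text
gripH -6.54 1.5 54.73 | flat 37.13 41.88 | btn low corner -55.1 48.7 | F -1.39 0.67 -1.04
t 8.02 grip [0.5677 0.1461 0.0547] yaw 77.92 tilt 0.2532 F [-0.94 -1.22 -1.04] w 32.1
lin(units, sum) [-0.007  0.064 -0.003] rot [-0.0008 -0.0009  0.002 ]
```

Contact at spring face X ≈ 38.2, so the brass inner face is ≈ -47.8, which agrees with the picture. Pressing slowly.

play_rows:
  targets:
    - {"claw":1,"linear":[-0.01,0.04,0],"rotation":[0,0,0]}
    - {"claw":1,"linear":[-0.01,0.05,0],"rotation":[0,0,0]}
    - {"claw":1,"linear":[-0.012,0.05,0],"rotation":[0,0,0]}
    - {"claw":1,"linear":[-0.012,0.05,0],"rotation":[0,0,0]}

```text
time: 8.35
position: [0.5671, 0.1438, 0.0366]
tool_rot: [-0.036, 1.584, -0.369]
ft_force: [-1.6, -3.8, 0.0]
grip_width: 0.377
```

```bash
python3 -c "
from h import *
H(-5,54.5,.25)"
```

```text
gripH -4.18 1.53 54.69 | flat 39.42 41.62 | btn low corner -52.77 48.9 | F -4.02 0.83 0.03
t 8.35 grip [0.5681 0.1484 0.0547] yaw 77.84 tilt 0.2582 F [-1.65 -3.76  0.03] w 32.8
lin(units, sum) [ 0.016 -0.023 -0.001] rot [-0.0018 -0.0018  0.0052]
```

play_rows:
  targets:
    - {"claw":1,"linear":[-0.014,0.06,0],"rotation":[0,0,0.003]}
    - {"claw":1,"linear":[-0.015,0.065,0],"rotation":[0,0,0.003]}
    - {"claw":1,"linear":[-0.016,0.07,0],"rotation":[0,0,0.003]}
    - {"claw":1,"linear":[-0.016,0.07,0],"rotation":[0,0,0.003]}

```text
time: 8.68
position: [0.5676, 0.1464, 0.0361]
tool_rot: [-0.025, 1.586, -0.361]
ft_force: [-2.2, -6.3, 0.3]
grip_width: 0.369
```

```bash
python3 -c "
from h import *
H(1.5,54.5,.25)"
```

```text
gripH -1.68 1.55 54.22 | flat 42.08 41.67 | btn low corner -50.2 47.86 | F -6.66 0.81 0.35
t 8.68 grip [0.5686 0.1509 0.0542] yaw 77.73 tilt 0.2464 F [-2.18 -6.34  0.35] w 32.1
lin(units, sum) [-0.042  0.118  0.001] rot [-0.0029 -0.0034 -0.0023]
```

play_rows:
  newtons: 35
  targets:
    - {"claw":1,"linear":[-0.021,0.075,0],"rotation":[-0.002,-0.002,0]}
    - {"claw":1,"linear":[-0.021,0.08,0],"rotation":[0,0,0.002]}
    - {"claw":1,"linear":[-0.022,0.085,0],"rotation":[0,0,0.002]}
    - {"claw":1,"linear":[-0.022,0.085,0],"rotation":[0,0,0.002]}

```text
time: 9.02
position: [0.5678, 0.1477, 0.036]
tool_rot: [-0.026, 1.587, -0.364]
ft_force: [-2.8, -5.9, 0.9]
grip_width: 0.369
```

```bash
python3 -c "
from h import *
H(1.8,54.5,.25)"
```

```text
gripH -0.39 1.53 54.08 | flat 43.35 41.44 | btn low corner -48.91 47.82 | F -6.36 1.52 0.92
t 9.02 grip [0.5689 0.1521 0.0541] yaw 77.69 tilt 0.2484 F [-2.81 -5.91  0.92] w 32.1
lin(units, sum) [-0.038  0.079  0.001] rot [-0.0033 -0.004  -0.001 ]
```

play_rows:
  targets:
    - {"claw":1,"linear":[-0.027,0.1,0],"rotation":[-0.002,-0.003,0.002]}
    - {"claw":1,"linear":[-0.028,0.105,0],"rotation":[-0.002,-0.003,0.002]}
    - {"claw":1,"linear":[-0.029,0.11,0],"rotation":[0,0,0.002]}
    - {"claw":1,"linear":[-0.029,0.11,0],"rotation":[0,0,0.002]}

```text
time: 9.35
position: [0.5683, 0.1489, 0.036]
tool_rot: [-0.03, 1.583, -0.365]
ft_force: [-2.4, -7.7, 1.1]
grip_width: 0.373
```

```bash
python3 -c "
from h import *
H(2,54,.25)"
```

```text
gripH 0.98 1.44 54.11 | flat 44.67 41.32 | btn low corner -47.57 48.01 | F -8.02 0.79 1.06
t 9.35 grip [0.5693 0.1535 0.0541] yaw 77.77 tilt 0.2517 F [-2.44 -7.68  1.06] w 32.5
lin(units, sum) [-0.006  0.042 -0.005] rot [-0.0025 -0.001   0.0011]
```

play_rows:
  targets:
    - {"claw":1,"linear":[-0.03,0.125,0],"rotation":[-0.002,-0.001,0]}
    - {"claw":1,"linear":[-0.03,0.125,0],"rotation":[0,0,0.003]}
    - {"claw":1,"linear":[-0.02,0.12,0],"rotation":[0,0,0.01]}
    - {"claw":1,"linear":[0,0.118,0],"rotation":[0,0,0.012]}
    - {"claw":1,"linear":[0.005,0.118,0],"rotation":[0,0,0.012]}

```text
time: 9.77
position: [0.5684, 0.1504, 0.034]
tool_rot: [0.001, 1.587, -0.34]
ft_force: [-3.9, -7.8, 1.3]
grip_width: 0.367
```

```bash
python3 -c "
from h import *
H(1,50,.18)"
```

```text
gripH 1.83 1.58 52.28 | flat 45.94 41.02 | btn low corner -46.48 44.49 | F -8.48 2.19 1.28
t 9.77 grip [0.5693 0.1543 0.0523] yaw 77.6 tilt 0.2169 F [-3.9  -7.84  1.28] w 31.9
lin(units, sum) [0.096 0.015 0.005] rot [-0.0044 -0.0046  0.0235]
```

play_rows:
  targets:
    - {"claw":1,"linear":[0.012,0.114,0],"rotation":[-0.003,-0.003,0.011]}
    - {"claw":1,"linear":[0.012,0.113,0],"rotation":[-0.002,-0.002,0.011]}
    - {"claw":1,"linear":[0.014,0.112,0],"rotation":[0,0,0.011]}

```text
time: 10.02
position: [0.5686, 0.1501, 0.0314]
tool_rot: [0.029, 1.581, -0.306]
ft_force: [-4.8, -7.7, 2.2]
grip_width: 0.369
```

```bash
python3 -c "
from h import *
H(1,48,.15)"
```

```text
gripH 0.86 1.37 49.77 | flat 45.38 40.3 | btn low corner -47.1 40.05 | F -8.56 3.13 2.15
t 10.02 grip [0.5693 0.1533 0.0498] yaw 77.81 tilt 0.1767 F [-4.84 -7.72  2.15] w 32.1
lin(units, sum) [ 0.069  0.038 -0.007] rot [-0.0021 -0.0018  0.017 ]
```

play_rows:
  targets:
    - {"claw":1,"linear":[-0.02,0.13,-0.02],"rotation":[-0.002,-0.002,0.002]}
    - {"claw":1,"linear":[-0.018,0.128,-0.02],"rotation":[0,0,0.003]}

```text
time: 10.18
position: [0.5689, 0.1499, 0.0312]
tool_rot: [0.029, 1.579, -0.307]
ft_force: [-2.5, -7.8, 1.2]
grip_width: 0.37
```

```bash
python3 -c "
from h import *
H(1,48,.15)"
```

```text
gripH 0.71 1.04 49.6 | flat 45.23 40.1 | btn low corner -47.25 39.9 | F -8.14 0.79 1.2
t 10.18 grip [0.5696 0.1531 0.0496] yaw 77.71 tilt 0.1772 F [-2.47 -7.8   1.2 ] w 32.2
lin(units, sum) [ 0.061  0.043 -0.022] rot [-0.0032 -0.0004  0.0173]
```

play_rows:
  targets:
    - {"claw":1,"linear":[-0.028,0.15,-0.01],"rotation":[-0.003,0,0.002]}
    - {"claw":1,"linear":[-0.028,0.15,-0.01],"rotation":[0,0,0.002]}
    - {"claw":1,"linear":[-0.028,0.15,0],"rotation":[0,0,0.002]}

```text
time: 10.43
position: [0.5691, 0.151, 0.0311]
tool_rot: [0.026, 1.583, -0.314]
ft_force: [-4.1, -9.3, 2.2]
grip_width: 0.374
```

```bash
python3 -c "
from h import *
H(1,48,.15)"
```

```text
gripH 1.94 0.98 49.47 | flat 46.39 39.68 | btn low corner -46.09 40.1 | F -9.97 2.1 2.24
t 10.43 grip [0.5699 0.1543 0.0495] yaw 77.64 tilt 0.1839 F [-4.13 -9.31  2.24] w 32.6
lin(units, sum) [ 0.064 -0.001 -0.021] rot [-0.004  -0.0032  0.0216]
```

play_rows:
  targets:
    - {"claw":1,"linear":[0,0.128,0],"rotation":[-0.003,-0.002,0.016]}
    - {"claw":1,"linear":[0.005,0.126,0],"rotation":[-0.002,-0.002,0.016]}
    - {"claw":1,"linear":[0.01,0.124,0],"rotation":[0,0,0.016]}

```text
time: 10.68
position: [0.5695, 0.1517, 0.0287]
tool_rot: [0.07, 1.577, -0.261]
ft_force: [-4.8, -8.2, 4.0]
grip_width: 0.369
```

```bash
python3 -c "
from h import *
H(0,45,.1)"
```

```text
gripH 1.63 0.82 47.26 | flat 46.61 40.23 | btn low corner -45.72 34.93 | F -9.03 2.97 4.01
t 10.68 grip [0.57   0.154  0.0473] yaw 77.95 tilt 0.1221 F [-4.78 -8.21  4.01] w 32.1
lin(units, sum) [ 0.097 -0.037 -0.029] rot [-0.0006 -0.0014  0.014 ]
```

play_rows:
  targets:
    - {"claw":1,"linear":[0.005,0.1,-0.04],"rotation":[0,-0.001,0.016]}
    - {"claw":1,"linear":[0.015,0.095,-0.04],"rotation":[0,0,0.016]}
    - {"claw":1,"linear":[0.02,0.095,-0.03],"rotation":[0,0,0.016]}

```text
time: 10.93
position: [0.5686, 0.1515, 0.0273]
tool_rot: [0.127, 1.57, -0.213]
ft_force: [-4.3, -6.6, 3.6]
grip_width: 0.369
```

```bash
python3 -c "
from h import *
H(-1,42,.0)"
```

```text
gripH -0.09 1.7 45.95 | flat 45.25 41.95 | btn low corner -46.51 30.48 | F -7.38 2.81 3.56
t 10.93 grip [0.5688 0.1525 0.0459] yaw 77.63 tilt 0.055 F [-4.28 -6.64  3.56] w 32.1
lin(units, sum) [0.159 0.014 0.005] rot [-0.0041 -0.0002  0.035 ]
```

play_rows:
  targets:
    - {"claw":1,"linear":[0.04,0.09,0],"rotation":[-0.002,0,0.014]}
    - {"claw":1,"linear":[0.04,0.09,0],"rotation":[-0.002,0,0.013]}
    - {"claw":1,"linear":[0.045,0.088,0],"rotation":[0,0,0.008]}

```text
time: 11.18
position: [0.568, 0.1512, 0.0237]
tool_rot: [0.164, 1.569, -0.175]
ft_force: [-5.4, -6.4, 4.6]
grip_width: 0.374
```

```bash
python3 -c "
from h import *
H(-1,41.5,.0)"
```

```text
gripH -1.35 2.17 42.42 | flat 44.14 40.58 | btn low corner -46.98 24.76 | F -7.36 4.0 4.64
t 11.18 grip [0.5681 0.1513 0.0424] yaw 77.66 tilt 0.0074 F [-5.44 -6.36  4.64] w 32.5
lin(units, sum) [0.037 0.02  0.026] rot [-0.0038 -0.0027  0.0047]
```

play_rows:
  targets:
    - {"claw":1,"linear":[0.05,0.085,0],"rotation":[-0.002,0,0.005]}
    - {"claw":1,"linear":[0.05,0.075,0],"rotation":[-0.002,0,0.003]}
    - {"claw":1,"linear":[0.05,0.065,0],"rotation":[0,0,0]}

```text
time: 11.43
position: [0.5679, 0.1514, 0.023]
tool_rot: [0.167, 1.571, -0.171]
ft_force: [-6.6, -6.4, 10.2]
grip_width: 0.37
```

```bash
python3 -c "
from h import *
H(-1,41.5,.0)
w=get_image('wrist');t=get_image('top');im=get_image('scene')
o=np.zeros((600,800,3),np.uint8)
o[:280,:400]=cv2.resize(im[200:270,350:450],(400,280),interpolation=cv2.INTER_CUBIC)
o[:280,400:]=cv2.resize(t[165:235,205:305],(400,280),interpolation=cv2.INTER_CUBIC)
o[290:590,160:640]=cv2.resize(w[:260,110:526],(480,300))
cv2.imwrite('pics/chk2.png',o)
"
```

```text
gripH -1.28 2.23 41.67 | flat 44.22 40.02 | btn low corner -46.83 23.81 | F -7.59 5.15 10.21
t 11.43 grip [0.568  0.1514 0.0417] yaw 77.69 tilt 0.0032 F [-6.62 -6.35 10.21] w 32.2
lin(units, sum) [0.006 0.014 0.031] rot [-0.0034 -0.0044  0.002 ]
```

View pics/chk2.png

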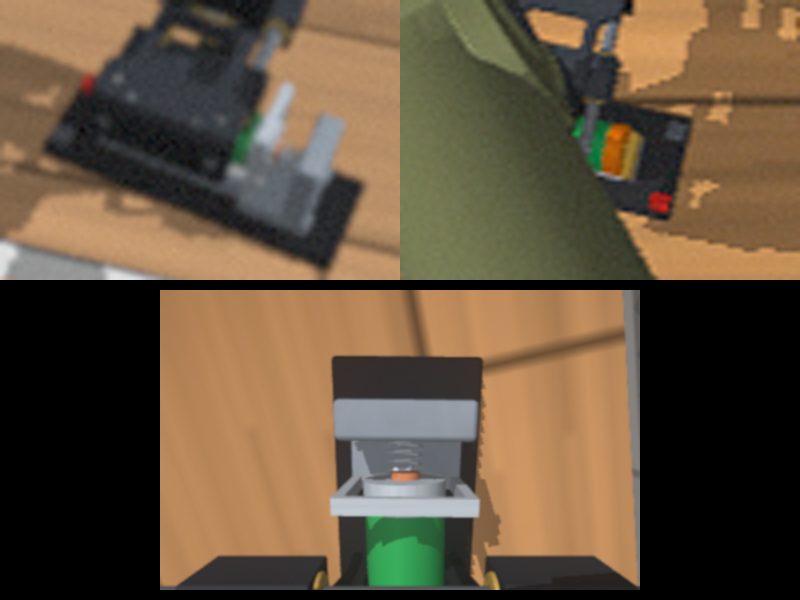

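The cell is under the hoop and against the disc at (405,476), with the orange end inside the brass at top-crop (632,155). It sits on the rails (Fz +10 N). Easing off so the spring seats it, then opening.

play_rows:
  targets:
    - {"claw":1,"linear":[-0.01,0.06,-0.02],"rotation":[0,0,0]}
    - {"claw":1,"linear":[0,0.04,-0.02],"rotation":[0,0,0]}
    - {"claw":1,"linear":[0,0.03,-0.01],"rotation":[0,0,0]}
    - {"claw":1,"linear":[0,0.02,0],"rotation":[0,0,0]}
    - {"claw":1,"linear":[0,0.01,0],"rotation":[0,0,0]}
    - {"claw":1,"linear":[0,0,0],"rotation":[0,0,0]}

```text
time: 12.08
position: [0.5676, 0.1504, 0.0231]
tool_rot: [0.164, 1.571, -0.18]
ft_force: [-1.2, -3.2, 0.1]
grip_width: 0.373
```

```bash
python3 -c "
from h import *
H(-2.5,41.5,.0)"
```

```text
gripH -2.15 2.39 41.8 | flat 43.32 39.81 | btn low corner -47.84 24.3 | F -3.4 0.49 0.09
t 12.08 grip [0.5677 0.1506 0.0418] yaw 77.49 tilt 0.0108 F [-1.19 -3.22  0.09] w 32.5
lin(units, sum) [ 0.012 -0.005  0.036] rot [-0.0057 -0.004   0.0068]
```

play_rows:
  targets:
    - {"claw":1,"linear":[0.01,0,0],"rotation":[-0.003,0,0.007]}
    - {"claw":1,"linear":[0.01,0,0],"rotation":[0,0,0.004]}
    - {"claw":0.3,"linear":[0,0,0],"rotation":[0,0,0]}
    - {"claw":0.3,"linear":[0,0,0],"rotation":[0,0,0]}
    - {"claw":0.3,"linear":[0,0,0],"rotation":[0,0,0]}
    - {"claw":0.3,"linear":[0,0,0],"rotation":[0,0,0]}
    - {"claw":0.3,"linear":[0,0,0],"rotation":[0,0,0]}
    - {"claw":0.3,"linear":[0,0,0],"rotation":[0,0,0]}

```text
time: 12.75
position: [0.571, 0.1586, 0.0256]
tool_rot: [0.181, 1.562, -0.148]
ft_force: [1.1, -0.1, 0.1]
grip_width: 0.675
```

```bash
python3 -c "
from h import *
H(-2.5,41.5,.0)"
```

```text
gripH 5.99 0.87 44.25 | flat 51.51 43.71 | btn low corner -39.12 25.29 | F 0.14 -1.1 0.12
t 12.75 grip [0.5709 0.1582 0.0442] yaw 78.03 tilt -0.0212 F [ 1.1  -0.09  0.12] w 58.8
lin(units, sum) [ 0.103 -0.358 -0.03 ] rot [ 0.0003  0.0005 -0.0135]
```

The arm drifted 8 mm along the cell on release. Lifting straight up, then checking.

play_rows:
  targets:
    - {"claw":0.3,"linear":[-0.2,-0.1,0],"rotation":[0,0,0]}
    - {"claw":0.3,"linear":[-0.4,-0.1,0],"rotation":[0,0,0]}
    - {"claw":0.3,"linear":[-0.7,0,0],"rotation":[0,0,0]}
    - {"claw":0.3,"linear":[-1,0,0],"rotation":[0,0,0]}
    - {"claw":0.3,"linear":[-1,0,0],"rotation":[0,0,0]}
    - {"claw":0.3,"linear":[-1,-0.5,0],"rotation":[0,0,0]}
    - {"claw":0.3,"linear":[-0.5,-1,0],"rotation":[0,0,0]}
    - {"claw":0.3,"linear":[0,-1,0],"rotation":[0,0,0]}
    - {"claw":0.3,"linear":[0,-1,0],"rotation":[0,0,0]}
    - {"claw":0.3,"linear":[0,-1,0],"rotation":[0,0,0]}

```text
time: 13.58
position: [0.5465, 0.0461, 0.1566]
tool_rot: [0.172, 1.556, -0.13]
ft_force: [0.5, -0.9, -0.2]
grip_width: 0.704
```

play_rows:
  targets:
    - {"claw":0.3,"linear":[0,-1,0],"rotation":[0,0,0]}
    - {"claw":0.3,"linear":[0,-1,0],"rotation":[0,0,0]}
    - {"claw":0.3,"linear":[0,0,0],"rotation":[0,0,0]}
    - {"claw":0.3,"linear":[0,0,0],"rotation":[0,0,0]}

```text
time: 13.92
position: [0.5361, -0.0129, 0.1594]
tool_rot: [0.175, 1.55, -0.141]
ft_force: [0.1, 1.0, -0.1]
grip_width: 0.701
```

```bash
python3 -c "
from h import *
st=get_state();w=get_image('wrist');t=get_image('top');im=get_image('scene')
H(-100,150,0)
np.save('st.npy',st,allow_pickle=True);cv2.imwrite('pics/w3raw.png',w);cv2.imwrite('pics/t3raw.png',t);cv2.imwrite('pics/s3raw.png',im)
o=np.zeros((600,800,3),np.uint8)
o[:280,:400]=cv2.resize(im[200:270,350:450],(400,280),interpolation=cv2.INTER_CUBIC)
o[:280,400:]=cv2.resize(t[165:235,205:305],(400,280),interpolation=cv2.INTER_CUBIC)
o[290:590,160:640]=cv2.resize(w[:260,110:526],(480,300))
cv2.imwrite('pics/chk3.png',o)
"
```

```text
gripH -167.47 -0.3 177.63 | flat -121.95 177.2 | btn low corner -212.53 158.57 | F 0.9 0.22 0.6
t 14.07 grip [ 0.536  -0.0117  0.1776] yaw 78.62 tilt -0.0234 F [-0.03  0.92  0.6 ] w 61.3
lin(units, sum) [ 1.167  2.655 -0.07 ] rot [ 0.0068  0.0077 -0.015 ]
```

View pics/chk3.png

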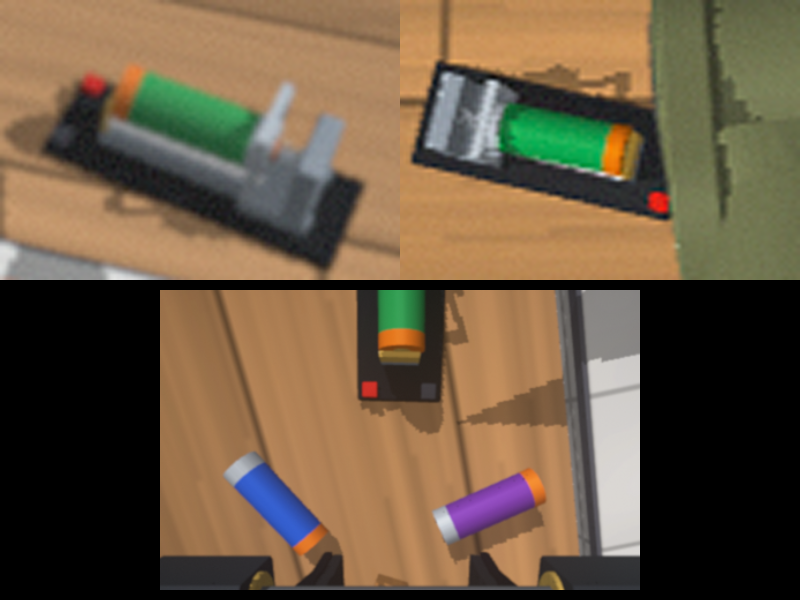

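The cell lies behind the brass and under the hoop. A numerical check for level and full depth: project a seated cell (end bands at axis 40 mm) and compare with the orange and green masks.

```bash
python3 -c "
from h import *
st=np.load('st.npy',allow_pickle=True).item()
a=np.linspace(0,2*np.pi,60)
for n,f,roi in(('scene','s3raw',(200,270,350,450)),('top','t3raw',(165,235,205,305)),('wrist','w3raw',(0,110,270,360))):
    hv=cv2.cvtColor(cv2.imread(f'pics/{f}.png'),cv2.COLOR_BGR2HSV)
    z0=np.zeros(hv.shape[:2],np.uint8);z0[roi[0]:roi[1],roi[2]:roi[3]]=1
    for nm,lo,hi,x0,x1 in(('orange',(5,170,120),(18,255,255),-47.8,-37.8),('green',(45,90,40),(80,255,255),-37.8,31)):
        m=cv2.inRange(hv,lo,hi)*z0
        k=max(cv2.findContours(m,0,1)[0],key=cv2.contourArea)[:,0].astype(float)
        out=[k.min(0),k.max(0)]
        for dz0,dz1 in((0,0),(6,0)):
            P=[O+EX*x/1e3+EY*(1.8+16.5*np.cos(t))/1e3+np.array([0,0,(40+16.5*np.sin(t)+(dz0*(43-x)/91))/1e3]) for x in(x0,x1) for t in a]
            q=proj(n,P,st);out+=[q.min(0),q.max(0)]
        print(n,nm,'seen',np.r_[out[0],out[1]].round(0),'seated',np.r_[out[2],out[3]].round(1),'btn+6mm',np.r_[out[4],out[5]].round(1))
"
```

```text
scene orange seen [378. 217. 384. 226.] seated [376.3 215.8 385.8 230.6] btn+6mm [376.7 214.  386.1 229. ]
scene green seen [382. 218. 413. 239.] seated [380.4 217.3 414.3 241.5] btn+6mm [380.7 215.7 414.4 241.3]
top orange seen [256. 196. 262. 208.] seated [256.7 195.9 263.9 209.3] btn+6mm [256.3 195.7 263.6 209.1]
top green seen [230. 191. 257. 207.] seated [230.2 190.4 260.1 208.5] btn+6mm [230.2 190.4 259.8 208.3]
wrist orange seen [299.  34. 336.  52.] seated [299.6  38.4 339.1  60.3] btn+6mm [299.2  36.6 339.5  58.9]
wrist green seen [298.   0. 339.  36.] seated [298.7 -64.4 340.9  48.1] btn+6mm [298.6 -65.  341.   46.7]
```

```bash
python3 -c "
from bench import *
print(close_job())"
```

```text
the job is handed in; nothing more can be done
None
```

The fresh green cell is in the holder and the job is handed in, with the robot clear of it at 14.1 s. I put the steel end under the hoop tilted about 0.25 rad and pressed the spring slowly. With the spring held back, I lowered the orange end behind the brass contact, eased off and let go.

**Spring:** it was pressed about 9.3 mm at most, short of the 10.5 mm where it goes solid. The push peaked at a measured 10.0 N, which is the force at solid. I backed off at once.

**Seating checks:**
- **Pictures after release:** the orange band sits inside the brass contact and the flat end is under the hoop.
- **Fixed cameras:** in the scene and top views the visible edges match a level, fully seated cell to about 1–3 px, except the lower edge of the orange in the scene view. That edge fell about 5 px short, probably hidden by the brass contact. In the scene view the orange top edge was at row 217, against a predicted 216 for seated and 214 for 6 mm high.
- **By feel:** before release the rails carried the cell, and the button end came to rest at -47.8 mm, where the spring contact put the brass.

**Checks that disagreed or were not made:**
- **Wrist view:** its last picture was off the prediction by 4 px at the orange top edge and more where the brass covers the band. I put the top-edge difference down to the arm still settling.
- **Release drift:** the open gripper drifted 8 mm along the cell as it let go; the pictures taken afterwards show the cell still seated.
- **Bystanders:** I did not measure the spent cell or the shelf stock afterwards. No move went near them.

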